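# Put the round standard jars on their stirrers

### The arm

A 6-joint arm with a two-finger parallel gripper is mounted at the origin on the work surface. World frame = base frame: x ahead of the robot, y to its left, z up, the work surface at z = 0. Lengths are in m, angles in rad, forces in N, time in s.
With the tool pointing down it reaches from about 0.35 to 0.875 m from the base axis. Payload 4.2 kg.
Tool frame: the origin (TCP) lies at the very end of the fingers, on their centre line; the grasp point (between the pads) lies 19 mm behind it; z points along the fingers, y is the line along which they close (so a half turn about z gives the same grasp; the last joint's range is limited). The gripper opens to 85 mm and grips with 20 to 120 N. Pads are 22 mm wide; open, the fingers measure 114 mm over their backs; the gripper's body (76 mm by 85 mm) begins 54 mm behind the grasp point. The pads swing forward as they close: fully open they stand 13 mm farther back than shut.
Start: joints at [1.499, 0.385, 0.008, 0, -1.194, -0.259], TCP at [0.203, 0.591, 0.231] pointing down, gripper open.
Joint ranges: [-3.14, 3.14], [-1.21, 2.06], [-1.07, 1.41], [-3.16, 2.05], [-2.99, -0.16], [-3.1, 3.1]. Speed limits (rad/s): [2.79, 2.79, 3.14, 3.14, 3.14, 3.14].

### API

Orientations are given as a unit quaternion [x, y, z, w].
In Python, from plant import read_state, optics, job gives the robot as it stands.
- The arm moves only by the tool apply_moves, never from a script. Its argument "commands" is a list that holds one entry, the list of rows, each a list of 7 numbers: the shift along the tool's x, y, z in mm, then the turn, a rotation vector about the tool's x, y, z in rad, then the gripper's target within -1 to 1 (fully open at 1, half-way at 0, shut at -1). In form: [[[x, y, z, wx, wy, wz, fingers], ...]]. A call has 1 to 20 rows; each row shifts and turns the commanded pose from where the row before left it, along the tool's axes as they then stand; what a row does not reach is not made up. A row lasts 1/10 s, in which the tool goes at most 50 mm and 8.59 degrees, less where a joint would pass 70% of its speed; a pose out of reach is approached as far as the arm can. A call with a gripper value outside its range is refused whole. The fingers move at their own pace and stop on an object; "newtons" is the grip in N (left out, the last holds). Time passes only in rows, so rows that do not move let the fingers close. It gives the time, the measured TCP pose, the force, the opening and the grip force at its end, in the units of the state.
- read_state(): the state, without advancing time (a new reading comes with each control period).
- optics.capture(name): name is "scene" or "top" or "wrist"; returns a dict with "pixels" (480x640x3 uint8, red, green, blue), "range_z" (480x640 float32, m along the optical axis (not along the pixel's ray), 0 where there is no reading), "intrinsics" (3x3 intrinsics, pixels), "extrinsics" (4x4, takes a point from world to camera coordinates); the wrist camera has in their place "mount" (4x4, takes a point from camera to tool coordinates, whose origin is the TCP and whose axes are the flange's). Camera axes: x right, y down, z forward; pixel columns grow to the right and rows downward; lengths in m; the calibration is good to about 2 mm. The wrist camera is an equidistant fisheye: a pixel r from the principal point sees the ray r / f radians off the axis. A picture is of the moment at which its call begins: read the wrist's pose just before it.
- job.job_done(): hands the job in; it is judged then, once.
The state is a dict: "clock": time; "joint_positions": joint angles; "dq": joint speeds; "joint_efforts": joint torques, N m; "tool_pos": TCP position; "orientation": TCP orientation; "contact_force": force on the tool from outside, world axes, zero at the start; "ft_torque": the same for the moment, N m; "grip_width": opening from 0.0 (shut) to 1.0 (fully open); "finger_force": force on a finger pad.
Only numpy, scipy, OpenCV 4.12 (cv2) and the standard library are available. Lean on these libraries where they do the work, as an engineer would, in place of code of your own. Each camera call takes 0.05 s, during which the arm holds its last target. There are 200 camera calls.

### The job

Put each of the four round white jars upright on the magnetic stirrer whose plate has the colour of its cap, centred on the plate, one after another in the order of stirring time: red first, then yellow, then green, then blue. Keep the jars upright all the way and leave the two square brown bottles standing where they are. Let go of everything at the end.

Things in the scene. Friction and masses are not known exactly. Their poses are not given: they have to be found in the camera images.
- jar_red: loose round white plastic jar with a red screw cap as wide as the jar (from above a plain red disc); 48 mm diameter, 62 mm tall (cap is the top 18 mm), about 0.08 to 0.17 kg, standing upright on the bench at the start; origin at the centre of its underside, z up
- jar_yellow: loose round white plastic jar with a yellow screw cap as wide as the jar (from above a plain yellow disc); 48 mm diameter, 62 mm tall (cap is the top 18 mm), about 0.08 to 0.17 kg, standing upright on the bench at the start; origin at the centre of its underside, z up
- jar_green: loose round white plastic jar with a green screw cap as wide as the jar (from above a plain green disc); 48 mm diameter, 62 mm tall (cap is the top 18 mm), about 0.08 to 0.17 kg, standing upright on the bench at the start; origin at the centre of its underside, z up
- jar_blue: loose round white plastic jar with a blue screw cap as wide as the jar (from above a plain blue disc); 48 mm diameter, 62 mm tall (cap is the top 18 mm), about 0.08 to 0.17 kg, standing upright on the bench at the start; origin at the centre of its underside, z up
- stirrer_red: low square white magnetic stirrer fixed to the bench, 80 x 80 mm, with a red round plate (68 mm diameter, flat, no rim) on top; the plate's upper face is 28 mm above the bench and the white housing around it 24 mm; origin at the centre of its underside (bench level), directly below the plate's centre; z up; small black knob on its -x side
- stirrer_yellow: low square white magnetic stirrer fixed to the bench, 80 x 80 mm, with a yellow round plate (68 mm diameter, flat, no rim) on top; the plate's upper face is 28 mm above the bench and the white housing around it 24 mm; origin at the centre of its underside (bench level), directly below the plate's centre; z up; small black knob on its -x side
- stirrer_green: low square white magnetic stirrer fixed to the bench, 80 x 80 mm, with a green round plate (68 mm diameter, flat, no rim) on top; the plate's upper face is 28 mm above the bench and the white housing around it 24 mm; origin at the centre of its underside (bench level), directly below the plate's centre; z up; small black knob on its -x side
- stirrer_blue: low square white magnetic stirrer fixed to the bench, 80 x 80 mm, with a blue round plate (68 mm diameter, flat, no rim) on top; the plate's upper face is 28 mm above the bench and the white housing around it 24 mm; origin at the centre of its underside (bench level), directly below the plate's centre; z up; small black knob on its -x side
- square_red: bystander: loose square brown bottle, 50 x 50 mm, 46 mm to its flat shoulder, with a narrow red cap (28 mm diameter, 18 mm high, top at 64 mm); 0.18 kg; stands upright on the bench; origin at the centre of its underside, z up
- square_blue: bystander: loose square brown bottle, 50 x 50 mm, 46 mm to its flat shoulder, with a narrow blue cap (28 mm diameter, 18 mm high, top at 64 mm); 0.18 kg; stands upright on the bench; origin at the centre of its underside, z up
There are look-alikes about, which are no part of the job. What is shaped like the jar_red but pink or purple is not meant.

How it is judged:
By the outcome, as a careful person would: the job done as asked, in the order asked, and still so for the second after the job is handed in, with the robot touching nothing.
It also fails if it takes over 112 s, if anything falls off the work surface, if the arm or the gripper's body presses on something with over 40 N, if the wrist force passes 120 N, or if a joint passes its speed limit or range.

## Working session

There is one attempt and no reset: what is moved stays moved. The work goes in short steps, Python scripts to look and compute and a tool call to move; the robot and the scene stay as the last step left them, time stands still between calls to the robot, and variables do not carry over. Pictures are saved under pics/ and viewed, at most 14 in all, crops included, and the job is handed in when it is done.

Besides the shell and the picture viewer there is one more tool, called after "Request:" as name([rows], argument=value, ...), one row to a line, values as JSON. apply_moves: Moves the arm, as the interface text tells. Its arguments: {"type":"object","properties":{"commands":{"type":"array","items":{"type":"array","items":{"type":"array","items":{"type":"number"}}}},"newtons":{"type":"number"}},"required":["commands"]}

```bash
ls; mkdir -p pics; python3 - <<'E'
from plant import read_state, optics
import cv2,numpy as np
print(read_state())
for n in("top","scene"):
    c=optics.capture(n); np.savez(f"{n}.npz",**{k:v for k,v in c.items() if not isinstance(v,str)})
    cv2.imwrite(f"pics/{n}0.png",c["pixels"][:,:,::-1]); print(c["intrinsics"],c["extrinsics"])
E
```

```text
pics
{'clock': 0.0, 'joint_positions': array([ 1.49858692e+00,  3.85556129e-01,  6.60052610e-03, -4.98694350e-04,
       -1.19397658e+00, -2.58583405e-01]), 'dq': array([-6.27095681e-05, -7.89536119e-04,  1.97879378e-03, -6.74476107e-04,
        3.84602245e-04, -1.52619722e-03]), 'joint_efforts': array([-1.14790731e-03, -3.92286909e+01,  1.88401723e+01,  4.18622777e+00,
       -4.69970342e-03, -3.05075709e-06]), 'tool_pos': array([0.20279742, 0.59056092, 0.23021198]), 'orientation': array([ 9.86337427e-01, -1.64733985e-01, -1.31376383e-04,  1.08485765e-03]), 'contact_force': array([-0.00736108, -0.04876677,  0.32485761]), 'ft_torque': array([0.00702217, 0.07246166, 0.03140022]), 'finger_force': 0.0, 'grip_width': 1.0027704844123877}
[[615.91899725   0.         323.26274794]
 [  0.         615.91899725 243.44971022]
 [  0.           0.           1.        ]] [[-0.00249893 -0.99999015 -0.00366918  0.02079146]
 [-0.98300442  0.00312999 -0.18355519  0.45910871]
 [ 0.18356486  0.00314812 -0.98300256  1.10610032]
 [ 0.          0.          0.          1.        ]]
[[473.14658087   0.         320.13923719]
 [  0.         473.14658087 230.16562536]
 [  0.           0.           1.        ]] [[ 0.87292338  0.4875586  -0.01707007 -0.42276979]
 [ 0.36704449 -0.6794004  -0.63536874 -0.14516633]
 [-0.3213769   0.54836275 -0.77202019  1.10596525]
 [ 0.          0.          0.          1.        ]]
```

View pics/top0.png

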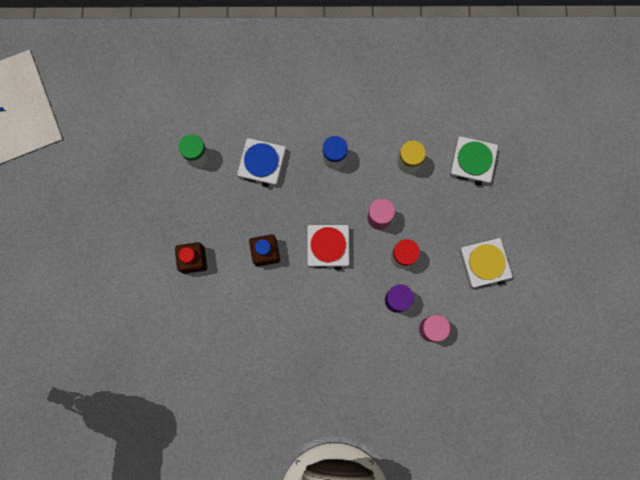

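View pics/scene0.png

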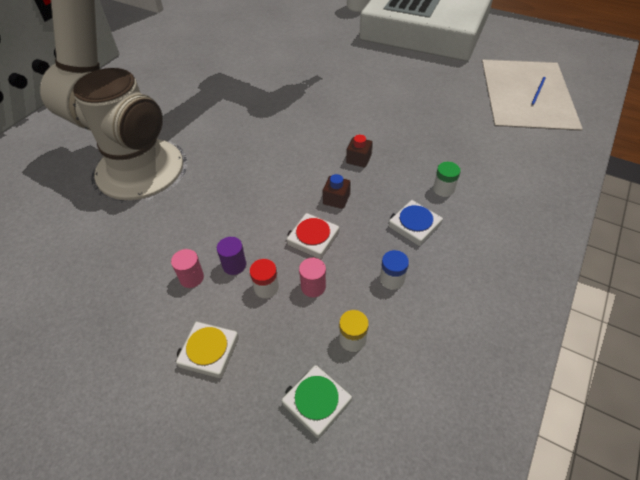

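The top view has red-ish candidates: jar_red (406,252), stirrer_red plate (328,245), square_red cap (187,255), pinks (381,211) and (435,329), purple (400,298). Blue: jar (335,149), plate (261,160), square cap (263,247). Green: jar (192,147), plate (475,158). Yellow: jar (413,153), plate (487,262). By the description, the jars are the plain discs with white bodies in the scene view: red (264,278), yellow (353,330), green (447,180) and blue (394,270).

```bash
cat > h.py <<'E'
import cv2,numpy as np
HUE=dict(red=[(0,6),(174,180)],yellow=[(18,30)],green=[(50,75)],blue=[(105,122)],pink=[(160,174)],purple=[(130,150)])
def ray_plane(c,uv,z):
    K,E=c["intrinsics"],c["extrinsics"]; R,t=E[:3,:3],E[:3,3]; o=-R.T@t
    d=(np.c_[np.atleast_2d(uv),np.ones(len(np.atleast_2d(uv)))]@np.linalg.inv(K).T)@R
    return o+d*((z-o[2])/d[:,2])[:,None]
def points(c):
    v,u=np.mgrid[:480,:640]; d=c["range_z"].ravel().astype(float)
    p=(np.c_[u.ravel(),v.ravel(),np.ones(d.size)]@np.linalg.inv(c["intrinsics"]).T)*d[:,None]
    E=c["extrinsics"]; return ((p-E[:3,3])@E[:3,:3]).reshape(480,640,3)
def mask(rgb,col):
    h=cv2.cvtColor(rgb,cv2.COLOR_RGB2HSV); m=np.zeros(h.shape[:2],np.uint8)
    for a,b in HUE[col]: m|=cv2.inRange(h,(a,110,50),(b,255,255))
    return m
def find(c):
    P=points(c); out=[]
    for col in HUE:
        n,l,s,ce=cv2.connectedComponentsWithStats(mask(c["pixels"],col))
        for i in range(1,n):
            if s[i,4]<60: continue
            z=P[...,2]; ztop=np.percentile(z[l==i],70); zz=min((.028,.062,.064),key=lambda q:abs(q-ztop))
            m=((l==i)&(abs(z-ztop)<.006)).astype(np.uint8)
            k=max(cv2.findContours(m,0,2)[0],key=cv2.contourArea)
            (e,_,_)=cv2.fitEllipse(k); w=ray_plane(c,k[:,0].astype(float),zz)
            _,r=cv2.minEnclosingCircle(w[:,:2].astype(np.float32))
            out.append((col,np.round(e,1),np.round(ray_plane(c,e,zz)[0],4),"z %.4f dia %.4f"%(ztop,2*r)))
    return out
E
python3 - <<'E'
from h import *
for n in("top","scene"):
    c=np.load(n+".npz"); print(n)
    for f in find(c): print(*f)
c=np.load("top.npz")["pixels"]
cv2.imwrite("pics/crop.png",cv2.resize(c[180:350,300:530,::-1],None,fx=3,fy=3))
E
```

```text
top
red [327.9 244.2] [0.4603 0.0109 0.028 ] z 0.0284 dia 0.0676
red [406.4 251.5] [ 0.4401 -0.1325  0.062 ] z 0.0623 dia 0.0480
red [186.5 254.4] [0.4357 0.269  0.064 ] z 0.0637 dia 0.0282
yellow [412.7 152.4] [ 0.6294 -0.1494  0.062 ] z 0.0618 dia 0.0490
yellow [487.  261.6] [ 0.4263 -0.2877  0.028 ] z 0.0283 dia 0.0675
green [190.7 146.1] [0.6434 0.2694 0.062 ] z 0.0622 dia 0.0480
green [474.8 157.9] [ 0.6295 -0.2745  0.028 ] z 0.0282 dia 0.0665
blue [334.8 147.9] [ 0.639  -0.0027  0.062 ] z 0.0618 dia 0.0484
blue [260.8 159.6] [0.6277 0.1402 0.028 ] z 0.0281 dia 0.0672
blue [262.6 246.8] [0.4494 0.1303 0.064 ] z 0.0645 dia 0.0283
pink [381.5 211.4] [ 0.5156 -0.0885  0.062 ] z 0.0617 dia 0.0471
pink [436.2 327.2] [ 0.3028 -0.182   0.062 ] z 0.0618 dia 0.0479
purple [400.1 297.2] [ 0.3565 -0.1187  0.062 ] z 0.0624 dia 0.0475
scene
red [359.7 139.4] [0.4391 0.2656 0.062 ] z 0.0615 dia 0.0363
red [312.7 230.9] [0.4633 0.0082 0.028 ] z 0.0272 dia 0.0692
red [262.8 270.4] [ 0.445  -0.1363  0.062 ] z 0.0611 dia 0.0510
red [321.4 282.3] [ 0.5375 -0.0894  0.028 ] z 0.0396 dia 0.0151
yellow [353.7 323.4] [ 0.6335 -0.1529  0.062 ] z 0.0612 dia 0.0499
yellow [206.  345.6] [ 0.4295 -0.2904  0.028 ] z 0.0273 dia 0.0684
green [448.4 169.7] [0.6467 0.2648 0.062 ] z 0.0611 dia 0.0521
green [316.2 397.4] [ 0.6327 -0.2773  0.028 ] z 0.0275 dia 0.0671
blue [336.2 179.6] [0.4525 0.1275 0.062 ] z 0.0626 dia 0.0333
blue [416.  217.7] [0.6302 0.1377 0.028 ] z 0.0274 dia 0.0684
blue [395.1 261.5] [ 0.6431 -0.0068  0.062 ] z 0.0612 dia 0.0511
pink [184.4 260.3] [ 0.3076 -0.1859  0.062 ] z 0.0602 dia 0.0515
pink [312.2 269.4] [ 0.5212 -0.0927  0.062 ] z 0.0605 dia 0.0511
purple [229.1 247.5] [ 0.3617 -0.1233  0.062 ] z 0.0603 dia 0.0521
```

View pics/crop.png

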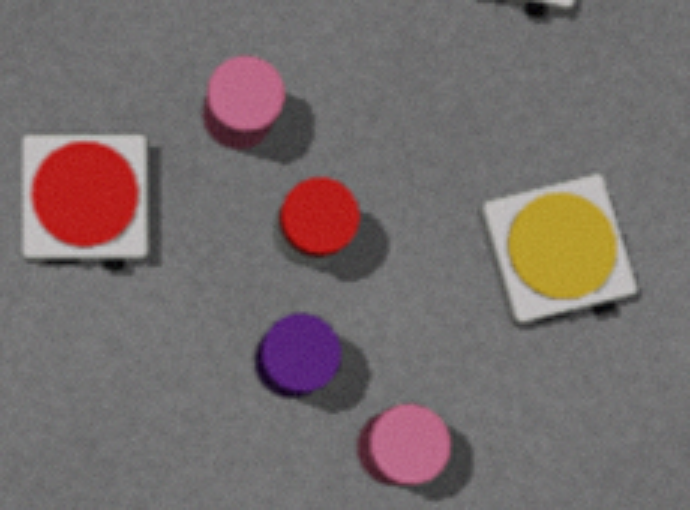

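The crop shows the plain red jar cap at (320,216), i.e. full image (406,252), between pink (247,93) and purple (300,353). The red and yellow plates are at (85,193) and (562,247). The two views agree within 4 mm, so I average them and set out with the closing axis along world y.

Request:
apply_moves([
  [[0,0,0,0,0,-0.11,1],[0,0,0,0,0,-0.11,1],[0,0,0,0,0,-0.111,1],[8,20,2,0,0,0,1],[14,42,5,0,0,0,1],[15,44,5,0,0,0,1],[15,44,5,0,0,0,1],[15,44,5,0,0,0,1],[15,44,5,0,0,0,1],[15,44,5,0,0,0,1],[15,44,5,0,0,0,1],[15,44,5,0,0,0,1],[15,44,5,0,0,0,1],[15,44,5,0,0,0,1],[15,44,5,0,0,0,1],[15,44,5,0,0,0,1],[15,44,5,0,0,0,1],[15,44,5,0,0,0,1],[15,44,5,0,0,0,1],[12,35,4,0,0,0,1]],
], newtons=40)

```text
clock: 2.1
tool_pos: [0.4472, -0.1242, 0.1498]
orientation: [1.0, -0.001, -0.0, 0.0]
contact_force: [1.1, 1.1, 0.5]
grip_width: 1.001
finger_force: 0.0
```

Request:
apply_moves([
  [[11,12,0,0,0,0,1],[0,0,0,0,0,0,1],[0,0,0,0,0,0,1]],
])

```text
clock: 2.4
tool_pos: [0.4575, -0.1339, 0.1498]
orientation: [1.0, -0.0, -0.001, -0.0]
contact_force: [0.1, -0.1, -0.8]
grip_width: 0.999
finger_force: 0.0
```

```bash
cat >> h.py <<'E'
from scipy.spatial.transform import Rotation as Rn
def wrist():
    from plant import read_state, optics
    s=read_state(); c=optics.capture("wrist")
    K=c["intrinsics"]; M=c["mount"]
    def cast(uv,z):
        x=(uv[0]-K[0,2])/K[0,0]; y=(uv[1]-K[1,2])/K[1,1]; th=np.hypot(x,y)
        d=np.array([x/th*np.sin(th),y/th*np.sin(th),np.cos(th)])
        R=Rn.from_quat(s["orientation"]).as_matrix()
        o=s["tool_pos"]+R@M[:3,3]; w=R@M[:3,:3]@d
        return o+w*(z-o[2])/w[2]
    return s,c,cast
def wlook(cols,name=None):
    s,c,cast=wrist()
    print("t",round(s["clock"],2),"tcp",np.round(s["tool_pos"],4),"rot",np.round(Rn.from_quat(s["orientation"]).as_matrix()[:2,0],4))
    if name: cv2.imwrite(name,c["pixels"][:,:,::-1])
    for col in cols:
        for k in cv2.findContours(mask(c["pixels"],col),0,2)[0]:
            if cv2.contourArea(k)<150: continue
            r=[]
            for z in(.062,.028):
                w=np.array([cast(q,z) for q in k[:,0].astype(float)])
                (x,y),rad=cv2.minEnclosingCircle(w[:,:2].astype(np.float32)); r.append("z%.3f: %.4f %.4f d%.4f"%(z,x,y,2*rad))
            print(col,k[:,0].mean(0).round(),*r)
E
python3 -c "
from h import *
wlook(['red','pink','purple','yellow','blue'],'pics/w1.png')"
```

```text
t 2.4 tcp [ 0.4575 -0.1339  0.1498] rot [ 1.e+00 -8.e-04]
red [322. 264.] z0.062: 0.4448 -0.1337 d0.0513 z0.028: 0.4323 -0.1336 d0.0589
red [144. 227.] z0.062: 0.4712 -0.0091 d0.0606 z0.028: 0.4628 0.0094 d0.0695
pink [386. 387.] z0.062: 0.3394 -0.1839 d0.0676 z0.028: 0.3114 -0.1912 d0.0775
pink [254. 150.] z0.062: 0.5188 -0.0919 d0.0511 z0.028: 0.5174 -0.0857 d0.0586
purple [306. 370.] z0.062: 0.3591 -0.1200 d0.0474 z0.028: 0.3339 -0.1178 d0.0544
yellow [503. 266.] z0.062: 0.4419 -0.2685 d0.0610 z0.028: 0.4291 -0.2884 d0.0699
yellow [345.  12.] z0.062: 0.6172 -0.1499 d0.0407 z0.028: 0.6303 -0.1522 d0.0466
blue [ 15. 249.] z0.062: 0.4542 0.1291 d0.0367 z0.028: 0.4432 0.1680 d0.0421
blue [26. 50.] z0.062: 0.6165 0.1035 d0.0611 z0.028: 0.6294 0.1386 d0.0701
blue [129.  12.] z0.062: 0.6331 -0.0020 d0.0434 z0.028: 0.6485 0.0175 d0.0498
```

View pics/w1.png

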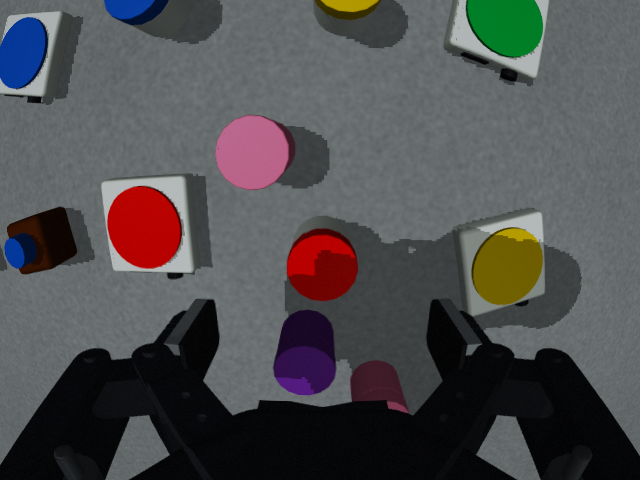

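The wrist view shows the red jar at (322,264) and the red plate at (145,227). Cast to the right heights they give (0.444,-0.134) and (0.463,0.009), matching the averages. Down and grip.

Request:
apply_moves([
  [[-8,0,10,0,0,0,1],[-7,0,20,0,0,0,1],[0,0,25,0,0,0,1],[0,0,25,0,0,0,1],[0,0,25,0,0,0,1],[0,0,15,0,0,0,1],[0,0,7,0,0,0,1],[0,0,0,0,0,0,-1],[0,0,0,0,0,0,-1],[0,0,0,0,0,0,-1],[0,0,0,0,0,0,-1],[0,0,0,0,0,0,-1],[0,0,0,0,0,0,-1],[0,0,0,0,0,0,-1],[0,0,0,0,0,0,-1]],
], newtons=40)

```text
clock: 3.95
tool_pos: [0.4439, -0.1336, 0.0245]
orientation: [1.0, 0.0, 0.001, -0.0]
contact_force: [-2.0, 2.6, 7.6]
grip_width: 0.553
finger_force: 40.8
```

Request:
apply_moves([
  [[0,0,-10,0,0,0,-1],[0,0,-20,0,0,0,-1],[0,0,-25,0,0,0,-1],[0,0,-25,0,0,0,-1],[0,0,-15,0,0,0,-1],[2,-15,0,0,0,0,-1],[4,-27,0,0,0,0,-1],[4,-30,0,0,0,0,-1],[4,-30,0,0,0,0,-1],[3,-26,0,0,0,0,-1],[2,-15,0,0,0,0,-1],[0,0,0,0,0,0,-1],[0,0,0,0,0,0,-1]],
])

```text
clock: 5.25
tool_pos: [0.4616, 0.009, 0.1185]
orientation: [1.0, 0.0, -0.0, 0.0]
contact_force: [0.3, -0.3, -1.4]
grip_width: 0.551
finger_force: 41.6
```

```bash
python3 -c "
from h import *
wlook(['red'],'pics/w2.png')
from plant import read_state as r; s=r(); print(s['grip_width'],s['contact_force'])"
```

```text
t 5.25 tcp [0.4616 0.009  0.1185] rot [1.e+00 5.e-04]
red [323. 339.] z0.062: 0.4030 0.0091 d0.1002 z0.028: 0.3808 0.0092 d0.1173
red [ 12. 282.] z0.062: 0.4376 0.2572 d0.0439 z0.028: 0.4214 0.2996 d0.0514
red [320. 232.] z0.062: 0.4730 0.0098 d0.0582 z0.028: 0.4627 0.0099 d0.0681
0.5461027121669397 [ 0.06230614  0.48940012 -1.51021299]
```

View pics/w2.png

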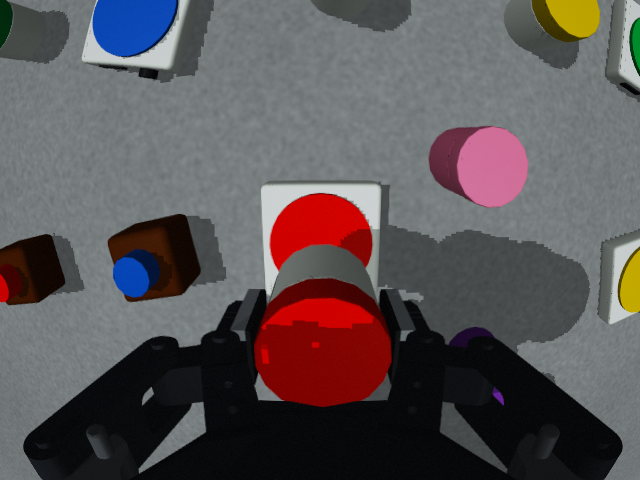

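The jar hangs upright between the pads (cap at (323,340)), with the plate centred in line at (320,232). Lower it 66 mm, let go, and rise.

Request:
apply_moves([
  [[1,-0.5,10,0,0,0,-1],[0,0,20,0,0,0,-1],[0,0,20,0,0,0,-1],[0,0,10,0,0,0,-1],[0,0,4,0,0,0,-1],[0,0,2,0,0,0,-1],[0,0,0,0,0,0,-1],[0,0,0,0,0,0,-1]],
])

```text
clock: 6.1
tool_pos: [0.4638, 0.0098, 0.0529]
orientation: [1.0, 0.0, 0.001, -0.0]
contact_force: [-0.5, -0.9, -1.2]
grip_width: 0.554
finger_force: 41.7
```

Request:
apply_moves([
  [[-1,0,1,0,0,0,-1],[0,0,0,0,0,0,-1]],
])

```text
clock: 6.3
tool_pos: [0.4636, 0.0099, 0.0525]
orientation: [1.0, 0.001, 0.002, -0.0]
contact_force: [0.2, -0.6, 5.5]
grip_width: 0.547
finger_force: 42.1
```

Request:
apply_moves([
  [[0,0,0,0,0,0,0.5],[0,0,0,0,0,0,1],[0,0,0,0,0,0,1],[0,0,0,0,0,0,1],[0,0,-10,0,0,0,1],[0,0,-25,0,0,0,1],[0,0,-25,0,0,0,1],[0,0,-25,0,0,0,1],[0,0,-12,0,0,0,1],[20,15,0,0,0,0,1],[40,25,0,0,0,0,1],[40,30,0,0,0,0,1],[40,30,0,0,0,0,1],[20,30,0,0,0,0,1],[8,20,0,0,0,0,1],[0,11,0,0,0,0,1],[0,0,0,0,0,0,1],[0,0,0,0,0,0,1]],
])

```text
clock: 8.1
tool_pos: [0.6294, -0.1508, 0.1487]
orientation: [1.0, 0.0, -0.0, -0.0]
contact_force: [0.4, 0.6, -0.8]
grip_width: 1.002
finger_force: 0.0
```

```bash
cat >> h.py <<'E'
def look(name=None):
    from plant import optics
    r=[]
    for n in("top","scene"):
        c=optics.capture(n)
        if name: cv2.imwrite(f"pics/{name}_{n}.png",c["pixels"][:,:,::-1])
        P=points(c)
        for col in("red","yellow","green","blue"):
            nn,l,s,ce=cv2.connectedComponentsWithStats(mask(c["pixels"],col))
            for i in range(1,nn):
                if s[i,4]<60: continue
                for z in(.028,.062,.09):
                    m=((l==i)&(abs(P[...,2]-z)<.006)).astype(np.uint8); ks=cv2.findContours(m,0,2)[0]
                    if not ks: continue
                    k=max(ks,key=cv2.contourArea)
                    if cv2.contourArea(k)<80: continue
                    e=cv2.fitEllipse(k)[0]; print(n,col,z,np.round(ray_plane(c,e,z)[0][:2],4))
E
python3 -c "
from h import *
wlook(['yellow']); look()"
```

```text
t 8.1 tcp [ 0.6294 -0.1508  0.1487] rot [1.e+00 3.e-04]
yellow [323. 240.] z0.062: 0.6339 -0.1505 d0.0502 z0.028: 0.6240 -0.1504 d0.0576
top red 0.062 [0.4355 0.2691]
top yellow 0.062 [ 0.6292 -0.1494]
top yellow 0.028 [ 0.4263 -0.2877]
top green 0.062 [0.6434 0.2693]
top green 0.028 [ 0.6296 -0.2747]
top blue 0.028 [0.6276 0.1402]
top blue 0.062 [0.4496 0.1306]
scene red 0.09 [0.4642 0.0064]
scene red 0.028 [0.4602 0.0119]
scene yellow 0.062 [ 0.6343 -0.1529]
scene yellow 0.028 [ 0.4295 -0.2903]
scene green 0.062 [0.6465 0.2652]
scene green 0.028 [ 0.6328 -0.2772]
scene blue 0.028 [0.6303 0.1374]
scene blue 0.062 [ 0.6429 -0.0064]
```

Red stands on its plate within about 2 mm. Yellow next.

Request:
apply_moves([
  [[2.5,0,10,0,0,0,1],[0,0,25,0,0,0,1],[0,0,25,0,0,0,1],[0,0,25,0,0,0,1],[0,0,22,0,0,0,1],[0,0,12,0,0,0,1],[0,0,5,0,0,0,1],[0,0,0,0,0,0,-1],[0,0,0,0,0,0,-1],[0,0,0,0,0,0,-1],[0,0,0,0,0,0,-1],[0,0,0,0,0,0,-1],[0,0,0,0,0,0,-1],[0,0,0,0,0,0,-1],[0,0,-10,0,0,0,-1],[0,0,-20,0,0,0,-1],[0,0,-25,0,0,0,-1],[0,0,-25,0,0,0,-1],[0,0,-15,0,0,0,-1],[0,0,0,0,0,0,-1]],
])

```text
clock: 10.25
tool_pos: [0.6338, -0.1515, 0.1221]
orientation: [1.0, 0.0, 0.002, 0.0]
contact_force: [0.0, -0.4, -1.3]
grip_width: 0.549
finger_force: 41.3
```

Request:
apply_moves([
  [[-12,8,0,0,0,0,-1],[-28,19,0,0,0,0,-1],[-32,22,0,0,0,0,-1],[-32,22,0,0,0,0,-1],[-32,22,0,0,0,0,-1],[-32,22,0,0,0,0,-1],[-22,15,0,0,0,0,-1],[-14,8,0,0,0,0,-1],[0,0,0,0,0,0,-1],[0,0,0,0,0,0,-1]],
])

```text
clock: 11.25
tool_pos: [0.4284, -0.2894, 0.1189]
orientation: [1.0, -0.0, -0.0, -0.0]
contact_force: [0.8, -0.8, -0.7]
grip_width: 0.549
finger_force: 41.3
```

```bash
python3 -c "
from h import *
wlook(['yellow'],'pics/w3.png')"
```

```text
t 11.25 tcp [ 0.4284 -0.2894  0.1189] rot [ 1.e+00 -2.e-04]
yellow [321. 340.] z0.062: 0.3711 -0.2892 d0.0995 z0.028: 0.3492 -0.2891 d0.1164
yellow [322. 234.] z0.062: 0.4394 -0.2892 d0.0582 z0.028: 0.4291 -0.2892 d0.0681
```

View pics/w3.png

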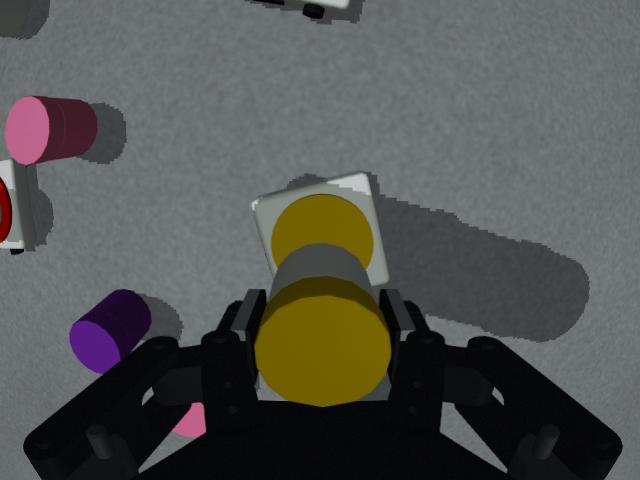

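The yellow jar is upright in the grip (cap at (321,340)), and the plate (322,234) lies straight below it. Lower.

Request:
apply_moves([
  [[0,0,10,0,0,0,-1],[0,0,20,0,0,0,-1],[0,0,20,0,0,0,-1],[0,0,10,0,0,0,-1],[0,0,4,0,0,0,-1],[0,0,2,0,0,0,-1],[0,0,1,0,0,0,-1],[0,0,0,0,0,0,-1],[0,0,0,0,0,0,-1]],
])

```text
clock: 12.2
tool_pos: [0.4285, -0.2887, 0.0538]
orientation: [1.0, 0.0, -0.0, -0.0]
contact_force: [-3.1, 4.7, 7.2]
grip_width: 0.551
finger_force: 42.3
```

Request:
apply_moves([
  [[0,0,0,0,0,0,0.5],[0,0,0,0,0,0,1],[0,0,0,0,0,0,1],[0,0,0,0,0,0,1],[0,0,-10,0,0,0,1],[0,0,-25,0,0,0,1],[0,0,-25,0,0,0,1],[0,0,-25,0,0,0,1],[0,0,-12,0,0,0,1],[10,-20,0,0,0,0,1],[16,-36,0,0,0,0,1],[16,-42,0,0,0,0,1],[16,-42,0,0,0,0,1],[16,-42,0,0,0,0,1],[16,-42,0,0,0,0,1],[16,-42,0,0,0,0,1],[16,-42,0,0,0,0,1],[16,-42,0,0,0,0,1],[16,-42,0,0,0,0,1],[16,-42,0,0,0,0,1]],
])

```text
clock: 14.2
tool_pos: [0.5987, 0.1464, 0.1491]
orientation: [1.0, 0.0, -0.0, 0.0]
contact_force: [1.3, 0.3, 0.2]
grip_width: 0.999
finger_force: 0.0
```

Request:
apply_moves([
  [[16,-42,0,0,0,0,1],[16,-40,0,0,0,0,1],[10,-26,0,0,0,0,1],[4,-14,0,0,0,0,1],[0,0,0,0,0,0,1],[0,0,0,0,0,0,1]],
])

```text
clock: 14.8
tool_pos: [0.6439, 0.2658, 0.1489]
orientation: [1.0, -0.0, -0.001, 0.0]
contact_force: [0.1, -0.2, -0.2]
grip_width: 0.998
finger_force: 0.0
```

```bash
python3 -c "
from h import *
wlook(['green']); look()"
```

```text
t 14.8 tcp [0.6439 0.2658 0.1489] rot [ 1.e+00 -3.e-04]
green [313. 240.] z0.062: 0.6477 0.2696 d0.0494 z0.028: 0.6377 0.2702 d0.0567
top red 0.028 [0.4631 0.011 ]
top red 0.09 [0.4597 0.0102]
top red 0.062 [0.4357 0.269 ]
top yellow 0.028 [ 0.4272 -0.2887]
top yellow 0.09 [ 0.4248 -0.2863]
top green 0.062 [0.6433 0.2693]
top green 0.028 [ 0.6296 -0.2747]
top blue 0.062 [ 0.6391 -0.0026]
top blue 0.028 [0.6279 0.1405]
top blue 0.062 [0.4494 0.1302]
scene red 0.062 [0.439  0.2662]
scene red 0.09 [0.4642 0.0068]
scene red 0.028 [0.4613 0.0107]
scene yellow 0.028 [ 0.4289 -0.2899]
scene yellow 0.09 [ 0.4299 -0.2895]
scene green 0.062 [0.6468 0.2653]
scene green 0.028 [ 0.6327 -0.2773]
scene blue 0.062 [0.4528 0.1272]
scene blue 0.028 [0.6305 0.1375]
scene blue 0.062 [ 0.6428 -0.0062]
```

Red and yellow are centred to 1–2 mm. Green next.

Request:
apply_moves([
  [[1,-2,10,0,0,0,1],[0,0,25,0,0,0,1],[0,0,25,0,0,0,1],[0,0,25,0,0,0,1],[0,0,22,0,0,0,1],[0,0,12,0,0,0,1],[0,0,5,0,0,0,1],[0,0,0,0,0,0,-1],[0,0,0,0,0,0,-1],[0,0,0,0,0,0,-1],[0,0,0,0,0,0,-1],[0,0,0,0,0,0,-1],[0,0,0,0,0,0,-1],[0,0,0,0,0,0,-1],[0,0,-10,0,0,0,-1],[0,0,-20,0,0,0,-1],[0,0,-25,0,0,0,-1],[0,0,-25,0,0,0,-1],[0,0,-15,0,0,0,-1],[0,0,0,0,0,0,-1]],
])

```text
clock: 16.95
tool_pos: [0.6466, 0.2693, 0.123]
orientation: [1.0, 0.0, 0.002, -0.001]
contact_force: [0.6, -0.5, -1.5]
grip_width: 0.549
finger_force: 41.3
```

Request:
apply_moves([
  [[0,10,0,0,0,0,-1],[0,20,0,0,0,0,-1],[-1,30,0,0,0,0,-1],[-1,35,0,0,0,0,-1],[-1,35,0,0,0,0,-1],[-1,35,0,0,0,0,-1],[-1,35,0,0,0,0,-1],[-1,35,0,0,0,0,-1],[-1,35,0,0,0,0,-1],[-1,35,0,0,0,0,-1],[-1,35,0,0,0,0,-1],[-1,35,0,0,0,0,-1],[-1,35,0,0,0,0,-1],[-1,35,0,0,0,0,-1],[-1,35,0,0,0,0,-1],[-1,28,0,0,0,0,-1],[0,20,0,0,0,0,-1],[0,10,0,0,0,0,-1],[0,5,0,0,0,0,-1],[0,0,0,0,0,0,-1]],
])

```text
clock: 18.95
tool_pos: [0.6309, -0.2747, 0.1196]
orientation: [1.0, -0.0, -0.001, -0.0]
contact_force: [0.3, 0.3, -1.3]
grip_width: 0.549
finger_force: 41.3
```

```bash
python3 -c "
from h import *
wlook(['green'])"
```

```text
t 18.95 tcp [ 0.6309 -0.2747  0.1196] rot [ 1.e+00 -6.e-04]
green [320. 346.] z0.062: 0.5702 -0.2747 d0.0885 z0.028: 0.5478 -0.2747 d0.1035
green [324. 229.] z0.062: 0.6429 -0.2757 d0.0580 z0.028: 0.6328 -0.2758 d0.0678
```

Request:
apply_moves([
  [[0.5,1,10,0,0,0,-1],[0,0,20,0,0,0,-1],[0,0,20,0,0,0,-1],[0,0,10,0,0,0,-1],[0,0,4,0,0,0,-1],[0,0,2,0,0,0,-1],[0,0,1,0,0,0,-1],[0,0,0,0,0,0,-1],[0,0,0,0,0,0,-1]],
])

```text
clock: 19.9
tool_pos: [0.6327, -0.2751, 0.055]
orientation: [1.0, 0.0, 0.001, 0.0]
contact_force: [-1.7, 3.1, 6.0]
grip_width: 0.549
finger_force: 41.8
```

Request:
apply_moves([
  [[0,0,0,0,0,0,0.5],[0,0,0,0,0,0,1],[0,0,0,0,0,0,1],[0,0,0,0,0,0,1],[0,0,-10,0,0,0,1],[0,0,-25,0,0,0,1],[0,0,-25,0,0,0,1],[0,0,-25,0,0,0,1],[0,0,-11,0,0,0,1],[1,-20,0,0,0,0,1],[1,-36,0,0,0,0,1],[1,-42,0,0,0,0,1],[1,-42,0,0,0,0,1],[1,-42,0,0,0,0,1],[1,-42,0,0,0,0,1],[1,-30,0,0,0,0,1],[1,-17,0,0,0,0,1],[0,0,0,0,0,0,1],[0,0,0,0,0,0,1]],
])

```text
clock: 21.8
tool_pos: [0.6397, -0.0044, 0.1487]
orientation: [1.0, 0.0, -0.001, 0.0]
contact_force: [0.9, 0.1, 0.4]
grip_width: 0.999
finger_force: 0.0
```

```bash
python3 -c "
from h import *
wlook(['blue']); look('g')"
```

```text
t 21.8 tcp [ 0.6397 -0.0044  0.1487] rot [1.e+00 4.e-04]
blue [320. 240.] z0.062: 0.6438 -0.0036 d0.0500 z0.028: 0.6339 -0.0034 d0.0574
blue [149. 242.] z0.062: 0.6408 0.1203 d0.0604 z0.028: 0.6302 0.1388 d0.0694
top red 0.028 [0.463 0.011]
top red 0.09 [0.4596 0.0103]
top red 0.062 [0.4357 0.269 ]
top yellow 0.028 [ 0.4271 -0.2888]
top yellow 0.09 [ 0.4249 -0.2865]
top green 0.028 [ 0.6312 -0.2753]
top green 0.09 [ 0.6298 -0.2729]
top blue 0.062 [ 0.639  -0.0029]
scene red 0.062 [0.4391 0.2656]
scene red 0.09 [0.4645 0.0065]
scene red 0.028 [0.4609 0.0114]
scene yellow 0.028 [ 0.4289 -0.2899]
scene yellow 0.09 [ 0.4299 -0.2896]
scene green 0.028 [ 0.6319 -0.275 ]
scene green 0.09 [ 0.634  -0.2765]
scene blue 0.062 [0.4525 0.1273]
scene blue 0.028 [0.6357 0.1365]
scene blue 0.062 [ 0.6431 -0.0067]
```

View pics/g_scene.png

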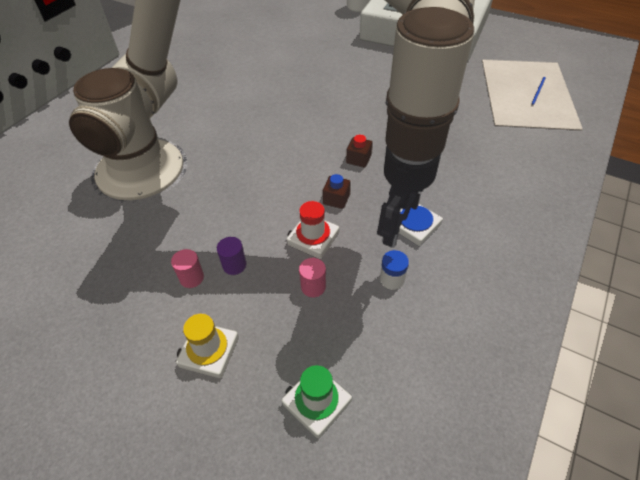

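Red (312,225), yellow (203,340) and green (317,390) stand upright on their plates, and blue (394,270) is next. The bottles are unmoved.

Request:
apply_moves([
  [[1.5,0,10,0,0,0,1],[0,0,25,0,0,0,1],[0,0,25,0,0,0,1],[0,0,25,0,0,0,1],[0,0,22,0,0,0,1],[0,0,12,0,0,0,1],[0,0,5,0,0,0,1],[0,0,0,0,0,0,-1],[0,0,0,0,0,0,-1],[0,0,0,0,0,0,-1],[0,0,0,0,0,0,-1],[0,0,0,0,0,0,-1],[0,0,0,0,0,0,-1],[0,0,0,0,0,0,-1],[0,0,-10,0,0,0,-1],[0,0,-20,0,0,0,-1],[0,0,-25,0,0,0,-1],[0,0,-25,0,0,0,-1],[0,0,-15,0,0,0,-1],[0,0,0,0,0,0,-1]],
])

```text
clock: 23.95
tool_pos: [0.6428, -0.0041, 0.123]
orientation: [1.0, 0.0, 0.002, -0.001]
contact_force: [0.4, -0.3, -0.9]
grip_width: 0.548
finger_force: 41.3
```

Request:
apply_moves([
  [[0,-10,0,0,0,0,-1],[-2,-20,0,0,0,0,-1],[-3,-30,0,0,0,0,-1],[-3,-30,0,0,0,0,-1],[-2,-28,0,0,0,0,-1],[-1,-17,0,0,0,0,-1],[0,-8.5,0,0,0,0,-1],[0,0,0,0,0,0,-1],[0,0,0,0,0,0,-1]],
])

```text
clock: 24.85
tool_pos: [0.6303, 0.1385, 0.1198]
orientation: [1.0, -0.0, -0.001, 0.0]
contact_force: [-0.2, 0.3, -0.2]
grip_width: 0.546
finger_force: 41.3
```

```bash
python3 -c "
from h import *
wlook(['blue'])"
```

```text
t 24.85 tcp [0.6303 0.1385 0.1198] rot [ 1.e+00 -4.e-04]
blue [324. 335.] z0.062: 0.5744 0.1401 d0.1006 z0.028: 0.5528 0.1404 d0.1176
blue [322. 233.] z0.062: 0.6406 0.1395 d0.0581 z0.028: 0.6302 0.1397 d0.0680
```

Request:
apply_moves([
  [[-0.5,-0.5,10,0,0,0,-1],[0,0,20,0,0,0,-1],[0,0,20,0,0,0,-1],[0,0,10,0,0,0,-1],[0,0,4,0,0,0,-1],[0,0,2,0,0,0,-1],[0,0,1,0,0,0,-1],[0,0,0,0,0,0,-1],[0,0,0,0,0,0,-1]],
])

```text
clock: 25.8
tool_pos: [0.6304, 0.1393, 0.0548]
orientation: [1.0, 0.0, 0.001, 0.0]
contact_force: [-2.5, -2.1, 5.7]
grip_width: 0.55
finger_force: 41.7
```

Request:
apply_moves([
  [[0,0,0,0,0,0,0.5],[0,0,0,0,0,0,1],[0,0,0,0,0,0,1],[0,0,0,0,0,0,1],[0,0,-10,0,0,0,1],[0,0,-25,0,0,0,1],[0,0,-25,0,0,0,1],[0,0,-25,0,0,0,1],[0,0,-25,0,0,0,1],[-15,-25,0,0,0,0,1],[-15,-40,0,0,0,0,1],[-20,-40,0,0,0,0,1],[-30,-40,0,0,0,0,1],[-30,-40,0,0,0,0,1],[-30,-40,0,0,0,0,1],[-30,-40,0,0,0,0,1],[-20,-30,0,0,0,0,1],[-10,-15,0,0,0,0,1],[0,0,0,0,0,0,1],[0,0,0,0,0,0,1]],
])

```text
clock: 27.8
tool_pos: [0.4301, 0.4493, 0.1635]
orientation: [1.0, 0.0, 0.0, 0.0]
contact_force: [-0.2, -0.2, 0.2]
grip_width: 0.998
finger_force: 0.0
```

```bash
python3 -c "
from h import *
look('f')"
```

```text
top red 0.028 [0.4629 0.011 ]
top red 0.09 [0.4596 0.0103]
top red 0.062 [0.4357 0.2691]
top yellow 0.028 [ 0.4269 -0.2886]
top yellow 0.09 [ 0.4248 -0.2862]
top green 0.028 [ 0.6312 -0.2747]
top green 0.09 [ 0.6293 -0.2726]
top blue 0.028 [0.6297 0.1409]
top blue 0.09 [0.6275 0.1401]
top blue 0.062 [0.4496 0.1304]
scene red 0.062 [0.4394 0.266 ]
scene red 0.09 [0.4642 0.0065]
scene red 0.028 [0.4614 0.0106]
scene yellow 0.028 [ 0.4287 -0.2899]
scene yellow 0.09 [ 0.4299 -0.2896]
scene green 0.028 [ 0.6319 -0.275 ]
scene green 0.09 [ 0.634  -0.2766]
scene blue 0.062 [0.4527 0.1275]
scene blue 0.09 [0.6314 0.1361]
scene blue 0.028 [0.6292 0.1394]
```

View pics/f_scene.png

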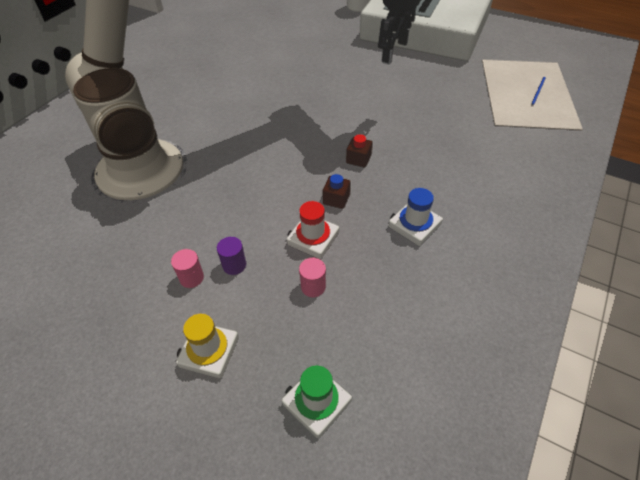

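View pics/f_top.png

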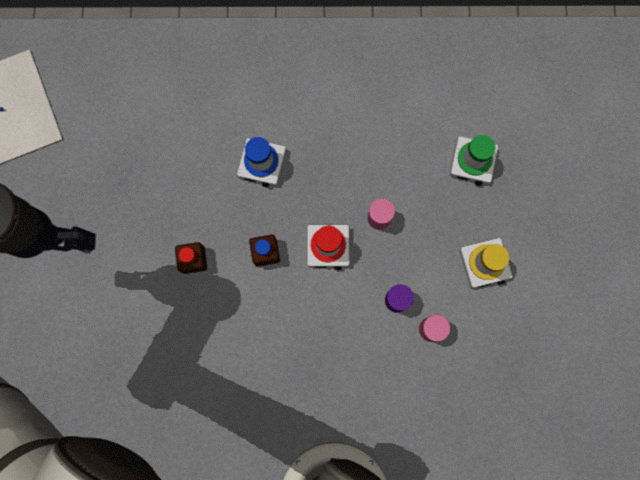

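All four jars stand upright and centred on their plates (top view: red (328,240), yellow (492,260), green (480,150), blue (260,152)). The bottles are unmoved and the gripper is clear, so I hand in.

```bash
python3 -c "
from plant import job
print(job.job_done())"
```

```text
the job is handed in; nothing more can be done
None
```

All four jars stand upright on their matching stirrers, within about 2 mm of centre by the camera checks, placed in the order red, yellow, green, blue; the bottles are unmoved, the gripper is open and clear, and the job was handed in at about 28 s.

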